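Close the chip test jig on its locating pin and hold it down

ROBOT

A 6-joint arm with a two-finger parallel gripper is mounted at the origin on a cart in front of the work surface, level with it; the furniture and walls round the work are solid. World frame = base frame: x ahead of the robot, y to its left, z up, the work surface at z = 0. Lengths are in m, angles in rad, forces in N, time in s.
With the tool pointing down it reaches from about 0.3 to 0.875 m from the base axis. Payload 6.4 kg.
Tool frame: the origin (TCP) lies between the finger pads; the fingertips stand 19 mm ahead of it and the grasp point (between the pads) is the TCP (ctrl.tips_ahead is the z of the fingertips in the tool frame, in m); z points along the fingers, y is the line along which they close (so a half turn about z gives the same grasp; the last joint's range is limited). The gripper opens to 85 mm and grips with 20 to 120 N. Pads are 22 mm wide; open, the fingers measure 114 mm over their backs; the gripper's body (76 mm by 85 mm) begins 54 mm behind the grasp point. The pads swing forward as they close: fully open they stand 13 mm farther back than shut.
Start: joints at [1.019, 0.181, 1.607, -0, 1.354, -0.206], TCP at [0.195, 0.541, 0.25] pointing down, gripper open.
Joint ranges: [-2.99, 2.99], [-0.89, 2.07], [0.3, 2.58], [-1.14, 4.28], [0, 2.63], [-3.12, 3.12]. Speed limits (rad/s): [2.57, 2.57, 3.01, 3.14, 3.14, 3.14].

INTERFACE

Orientations are given as a unit quaternion [w, x, y, z].
In Python, from bench import readout, vision, ctrl gives the robot as it stands.
- The arm moves only by the tool play_rows, never from a script. Its arguments are lists of equal length, an entry for each row: "xyz": the shift along the tool's x, y, z in mm, a list of three; "rot": the turn, a rotation vector about the tool's x, y, z in rad, a list of three; "grip": the opening, from 0 (shut) to 1 (fully open). In form: {"xyz": [[x, y, z], ...], "rot": [[rx, ry, rz], ...], "grip": [grip, ...]}. A call has exactly 10 rows; each row is the pose to reach, as a shift and turn from the pose commanded when the call began, along the tool's axes at that moment; what a row does not reach only later rows make up. A row lasts 1/8 s, in which the tool goes at most 62.5 mm and 10.7 degrees, less where a joint would pass 70% of its speed; a pose out of reach is approached as far as the arm can. A call with a gripper value outside its range is refused whole. The fingers move at their own pace and stop on an object; the grip force is fixed at half the most. Time passes only in rows, so rows that repeat a pose let the fingers close, or fill a call up. It gives the time, the measured TCP pose, the force, the opening and the grip force at its end, in the units of the state.
- readout.get_obs(): the state, without advancing time (a new reading comes with each control period).
- vision.camera(name): name is "scene" or "top" or "wrist"; returns a dict with "color" (420x560x3 uint8, red, green, blue), "depth" (420x560 float32, m along the optical axis (not along the pixel's ray), 0 where there is no reading), "camera_matrix" (3x3 intrinsics, pixels), "k1" (the pictures are not rectified: a ray, as slopes to the right and down, at radius r is drawn at 1 + k1 r^2 times it, then the intrinsics apply), "extrinsics" (4x4, takes a point from camera to world coordinates); the wrist camera has in their place "hand_eye" (4x4, takes a point from camera to tool coordinates, whose origin is the TCP and whose axes are the flange's). Camera axes: x right, y down, z forward; pixel columns grow to the right and rows downward; lengths in m; the calibration is good to about 2 mm. A picture is of the moment at which its call begins: read the wrist's pose just before it.
- ctrl.hand_in(): hands the job in; it is judged then, once.
The state is a dict: "time_s": time; "q": joint angles; "dq": joint speeds; "joint_efforts": joint torques, N m; "eef_pos": TCP position; "eef_rot": TCP orientation; "wrist_force": force on the tool from outside, world axes, zero at the start; "torque": the same for the moment, N m; "opening": opening from 0.0 (shut) to 1.0 (fully open); "grasp_force": force on a finger pad.
Only numpy, scipy, OpenCV 4.12 (cv2) and the standard library are available. Lean on these libraries where they do the work, as an engineer would, in place of code of your own. Each camera call takes 0.05 s, during which the arm holds its last target. There are 200 camera calls.

TASK

Get the chip test jig ready and make contact: first swing its stabiliser leg out by the red post until it seats fully out at its end stop, then take the cover by its orange grip, square with the jig, and slide it about over the hidden locating pin between the two chips until it drops on to the chips. Press the cover down until the sprung contact bed is fully down, and finish while still holding it pressed there; leave everything else on the table where it lies.

Things in the scene. Friction and masses are not known exactly. Their poses are not given: they have to be found in the camera images.
- jig: Chip test jig, fixed to the table, yaw varies: grey base 110 (x) by 90 (y) mm, origin at the centre of its underside on the table, z up. On it a green sprung contact bed carries two black chips, each 24 (x) by 60 (y) mm, at x = -24 and +24 mm; the chips' tops are 47 mm above the table.
- pin_slot (a point): Middle of the pin's slot, in the gap between the chips, at the height of the pin's top, 55 mm above the table (8 mm above the chips). The upright round steel locating pin, 8 mm thick, top edge chamfered 1 mm, stands in this slot anywhere from 9 mm to the jig's -y to 9 mm to its +y of this point; its place is not reported and the cover hides it.
- bed (a joint): Sprung contact bed with the two chips, sinks straight down: 0 = up, 0.007 m = fully down on its stop. About 3 N on it (the weight of the cover included) starts it, about 13 N holds it fully down; it springs back up when released.
- leg (a joint): Stabiliser leg on the jig's +y side, upright hinge: 0 = folded along the side, pointing to the jig's -x; 1.57 rad = swung out square to the jig's +y, seated at its end stop. Grows clockwise seen from above; starts at 0 to 0.35. The stiff hinge (0.12 N m) stays wherever it is left.
- leg_post (a point): Point on the axis of the leg's upright red post, 48 mm above the table. The post is smooth and round, 14 mm thick, from 24 to 62 mm above the table, 70 mm from the hinge axis, and turns with the leg. Folded, its axis is 22 mm from the jig's side face.
- leg_hinge (a point): Point on the leg's upright hinge axis, 48 mm above the table.
- cover_grip (a point): Centre of the orange grip bar that stands in the middle of the loose cover: bar 46 long (x), 18 wide (y), 30 mm tall; this point is 36 mm above the cover's flat underside and 15 mm above its plate. Resting on the pin's top this point is 91 mm above the table, dropped on to the chips 83 mm, fully pressed 76 mm.
- cover: The loose cover with that grip: plate 90 (x) by 70 (y) by 21 mm, black with aluminium top, about 160 g, flat on the table at the start. Origin at the centre of its underside, x along the grip bar, z up. At the origin is a blind round hole, 10 mm wide, 18 mm deep, with a 1.5 mm chamfer. Either way round fits.
- cutters_red: Bystander, loose: red-handled flush cutters, 52x128x12 mm; origin at the centre of its underside.
- tin_yellow: Bystander, loose: small round dark tin with yellow lid, 46x46x16 mm; origin at the centre of its underside.
- board: Bystander, loose: purple prototype circuit board, 62x56x21 mm; origin at the centre of its underside.
- tape: Bystander, loose: small roll of black tape lying flat, 53x51x19 mm; origin at the centre of its underside.
- stick: Bystander, loose: red USB stick, 18x50x9 mm; origin at the centre of its underside.
- reel: Bystander, loose: blue and white reel of solder wire, 60x61x38 mm; origin at the centre of its underside.
- pencil_green: Bystander, loose: green pencil, 7x112x7 mm; origin at the centre of its underside.
Mind the look-alikes: they are no part of the job. Leave any brown look-alike of the cover alone.

How it is judged:
By the outcome, as a careful person would: the job done as asked, in the order asked, and still so for the second after the job is handed in, while the arm keeps its last pose, push and grip.
It also fails if it takes over 69 s, if anything falls off the work surface, if the arm or the gripper's body presses on something with over 40 N, if the wrist force passes 120 N, or if a joint passes its speed limit or range.

## Working session

There is one attempt and no reset: what is moved stays moved. The work goes in short steps, Python scripts to look and compute and a tool call to move; the robot and the scene stay as the last step left them, time stands still between calls to the robot, and variables do not carry over. Pictures are saved under pics/ and viewed, at most 10 in all, crops included, and the job is handed in when it is done.

Besides the shell and the picture viewer there is one more tool, called after ">>>" by a JSON object that holds its "api" and its "payload", one argument or row to a line. play_rows: Moves the arm, as the interface text tells. Its arguments: {"type":"object","properties":{"xyz":{"type":"array","items":{"type":"array","items":{"type":"number"}}},"rot":{"type":"array","items":{"type":"array","items":{"type":"number"}}},"grip":{"type":"array","items":{"type":"number"}}},"required":["xyz","rot","grip"]}

```bash
mkdir -p pics
cat > h.py <<'E'
import numpy as np, cv2
from bench import readout, vision, ctrl
from scipy.spatial.transform import Rotation as R
def T():
    o=readout.get_obs(); M=np.eye(4); q=o['eef_rot']; M[:3,:3]=R.from_quat([q[1],q[2],q[3],q[0]]).as_matrix(); M[:3,3]=o['eef_pos']; return M
def shot(n):
    M=T(); c=vision.camera(n)
    c['E']=np.array(c['extrinsics']) if n!='wrist' else M@np.array(c['hand_eye'])
    return c
def ray(c,u,v):
    K=np.array(c['camera_matrix']); k=c['k1']
    d=np.array([(u-K[0,2])/K[0,0],(v-K[1,2])/K[1,1]]); s=d.copy()
    for _ in range(20): s=d/(1+k*(s@s))
    return c['E'][:3,3], c['E'][:3,:3]@np.array([s[0],s[1],1])
def onz(c,u,v,z):
    o,d=ray(c,u,v); return o+d*(z-o[2])/d[2]
def save(c,f,crop=None,s=1):
    im=c['color'][:,:,::-1]
    if crop: im=im[crop[1]:crop[3],crop[0]:crop[2]]
    cv2.imwrite('pics/'+f,cv2.resize(im,None,fx=s,fy=s,interpolation=cv2.INTER_CUBIC))
def cloud(c):
    # world points for all pixels from depth
    h,w=c['depth'].shape; K=np.array(c['camera_matrix'])
    v,u=np.mgrid[:h,:w]; d=np.stack([(u-K[0,2])/K[0,0],(v-K[1,2])/K[1,1]],-1); s=d.copy()
    for _ in range(20): s=d/(1+c['k1']*(s**2).sum(-1,keepdims=True))
    P=np.concatenate([s,np.ones((h,w,1))],-1)*c['depth'][...,None]
    return P@c['E'][:3,:3].T+c['E'][:3,3]
E
python3 - <<'E'
from h import *
a=shot('top');b=shot('scene')
save(a,'top.png',s=1.4);save(b,'scene.png',s=1.4)
o=readout.get_obs();print(o); print(T()); print(a['E'],b['E'],a['camera_matrix'],a['k1'],ctrl.tips_ahead)
E
```

```text
{'time_s': 0.1, 'q': array([ 1.01870454e+00,  1.81476117e-01,  1.60790828e+00,  1.35664107e-05,
        1.35380298e+00, -2.06278701e-01]), 'dq': array([ 0.00043176, -0.00159476, -0.00073642, -0.00106226, -0.00089541,
        0.00142308]), 'joint_efforts': array([-2.66913767e-04, -4.45874798e+01, -3.52238703e+01, -2.79666292e-04,
        4.15118120e-03,  2.89101922e-05]), 'eef_pos': array([0.19462063, 0.54056479, 0.24946882]), 'eef_rot': array([-3.01306280e-04,  1.72047666e-01,  9.85088303e-01, -7.38269242e-04]), 'wrist_force': array([-0.59551787,  0.16700816, -0.60687471]), 'torque': array([-0.02132799,  0.00539199, -0.04530131]), 'grasp_force': 0.0, 'opening': 1.0023575298015277}
[[-9.40799020e-01  3.38963841e-01 -8.47661584e-04  1.94620632e-01]
 [ 3.38964731e-01  9.40798111e-01 -1.35084271e-03  5.40564787e-01]
 [ 3.39591584e-04 -1.55819887e-03 -9.99998728e-01  2.49468823e-01]
 [ 0.00000000e+00  0.00000000e+00  0.00000000e+00  1.00000000e+00]]
[[-0.0460952  -0.97489436  0.21784448  0.34431389]
 [-0.99893552  0.04536721 -0.00834495  0.1183838 ]
 [-0.00174755 -0.21799725 -0.97594782  1.04664037]
 [ 0.          0.          0.          1.        ]] [[-0.77024533  0.32416052 -0.54921953  1.18969652]
 [ 0.63770461  0.40149242 -0.65737103  0.87719019]
 [ 0.00741374 -0.85657679 -0.51596632  0.64134731]
 [ 0.          0.          0.          1.        ]] [[392.92056391   0.         280.78961054]
 [  0.         392.92056391 210.39939437]
 [  0.           0.           1.        ]] 0.02321531102256826 0.019
```

View pics/top.png

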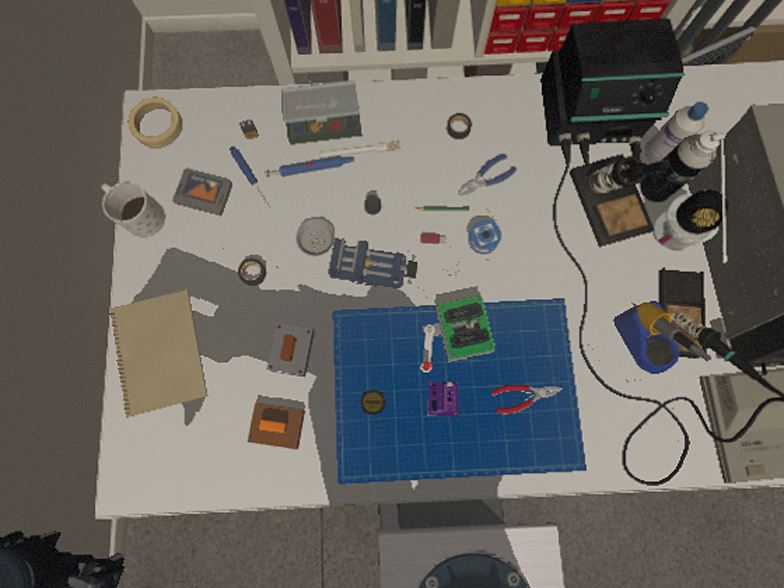

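View pics/scene.png

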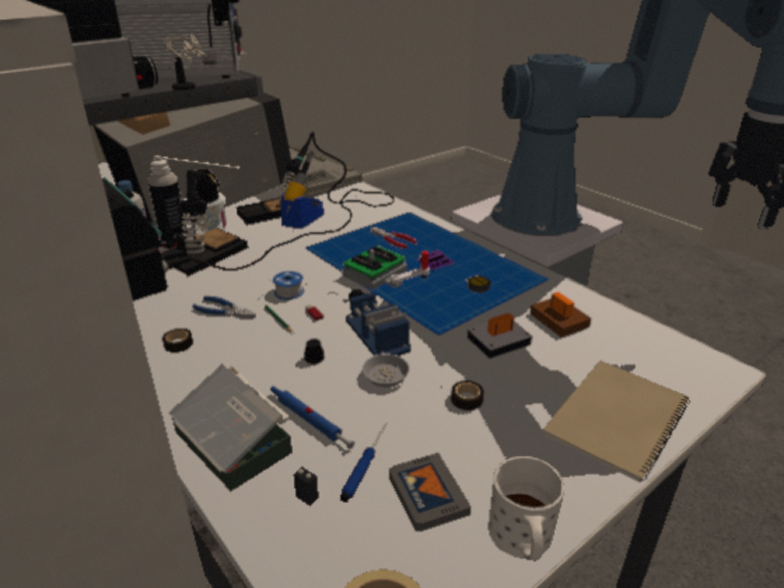

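The top view shows the jig with its green bed at (465,325), and the leg with its red post at (427,366). Two things could be the cover: the grey aluminium plate with an orange grip at (290,348), and the brown plate at (277,422). The grey one fits "black with aluminium top", so the brown one is the look-alike. I'll measure now and confirm with a crop.

Run:
```python
from h import *
c=shot('top'); P=cloud(c); im=c['color']; hsv=cv2.cvtColor(im,cv2.COLOR_RGB2HSV)
save(c,'crop.png',(165,195,375,330),3.7)
def blob(m,x0,y0,x1,y1):
    z=np.zeros(m.shape,bool); z[y0:y1,x0:x1]=m[y0:y1,x0:x1]; return z
H,S,V=[hsv[...,i].astype(int) for i in range(3)]
# jig: points above 35mm in the window
def rect(pts,n):
    r=cv2.minAreaRect((pts[:,:2]*1000).astype(np.float32)); print(n,np.round(r[0],1),np.round(r[1],1),round(r[2],1),'N',len(pts),'z',np.round(np.percentile(pts[:,2],[5,50,95])*1000,1))
m=blob((H>45)&(H<80)&(S>120),305,200,360,262); rect(P[m],'green')
Z=P[...,2]*1000
m=blob((Z>40)&(Z<52),309,200,360,262); rect(P[m],'jig z40-52')
m=blob((Z>15)&(Z<60),309,200,360,262); rect(P[m],'jig z15-60')
m=blob(((H<8)|(H>172))&(S>140)&(V>80),290,225,315,275); rect(P[m],'redpost'); v,u=np.nonzero(m);print(u.mean(),v.mean(),onz(c,u.mean(),v.mean(),.062))
m=blob((Z>12)&(Z<40),185,225,228,272); rect(P[m],'cover plate'); 
m=blob((H<20)&(S>120),185,225,228,272); rect(P[m],'grip')
m=blob((H<20)&(S>120)&(Z>42),185,225,228,272); rect(P[m],'grip top')
m=blob((Z>10)&(Z<60),295,225,312,270)
print(np.round(P[m][::12]*1000))
```

```text
green [465.1  40.6] [124.  259.2] 31.6 N 523 z [33.4 36.3 39.5]
jig z40-52 [502.  -20.2] [98.7 79. ] 5.9 N 460 z [40.5 44.7 49.7]
jig z15-60 [501.1 -12.6] [109.4 103.1] 9.6 N 1420 z [18.8 37.1 48.5]
redpost [433.1  55.7] [ 9.9 12.4] 86.4 N 23 z [55.9 62.8 64.7]
304.5217391304348 260.7826086956522 [0.43268851 0.05675782 0.062     ]
cover plate [479.  308.5] [70.2 90.1] 78.1 N 800 z [17.4 20.9 25. ]
grip [479.  307.7] [17.1 46.1] 77.6 N 146 z [33.8 49.8 52.8]
grip top [479.1 307.6] [17.1 45.9] 77.6 N 125 z [45.4 50.2 53. ]
[[515.  34.  12.]
 [508.  46.  27.]
 [506.  38.  23.]
 [501.  52.  24.]
 [498.  42.  25.]
 [497.  33.  11.]
 [490.  47.  26.]
 [485.  45.  24.]
 [479.  45.  24.]
 [472.  54.  26.]
 [466.  49.  25.]
 [461.  49.  23.]
 [456.  52.  26.]
 [451.  52.  21.]
 [443.  61.  25.]
 [430.  53.  59.]
 [427.  54.  28.]]
```

View pics/crop.png

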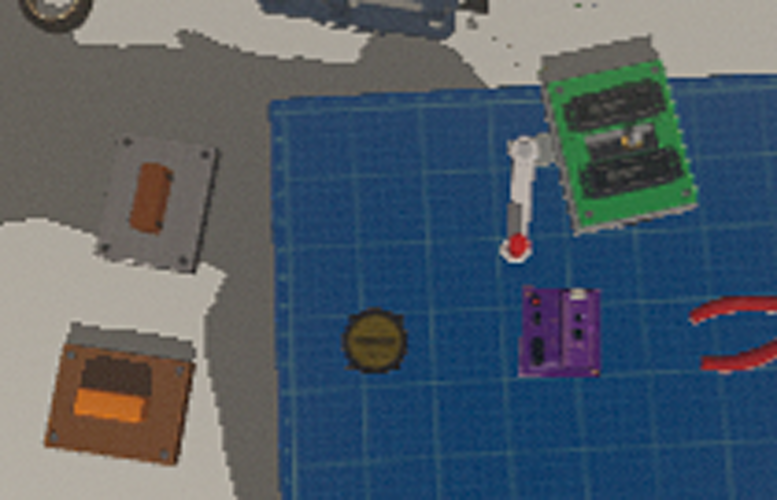

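In the crop, the grey cover at (155,200) has an aluminium top and black side, so it is the real one. The brown plate at (120,400) is the look-alike. Something light, possibly the pin, shows between the chips at (630,138). I'll move over the jig for a wrist look.

>>> {"api": "play_rows", "payload": {
  "xyz": [
    [-42,-39,0],
    [-83,-78,0],
    [-125,-117,0],
    [-167,-156,0],
    [-208,-195,0],
    [-250,-234,0],
    [-292,-273,0],
    [-333,-312,0],
    [-375,-352,0],
    [-417,-391,0]
  ],
  "rot": [
    [0,0,0],
    [0,0,0],
    [0,0,0],
    [0,0,0],
    [0,0,0],
    [0,0,0],
    [0,0,0],
    [0,0,0],
    [0,0,0],
    [0,0,0]
  ],
  "grip": [1,1,1,1,1,0.6,0.6,0.6,0.6,0.6]
}}

```text
time_s: 1.4
eef_pos: [0.4551, 0.0299, 0.2503]
eef_rot: [0.0, 0.172, 0.985, 0.0]
wrist_force: [0.6, 0.4, 0.6]
opening: 0.605
grasp_force: 0.0
```

Run:
```python
from h import *
c=shot('wrist'); save(c,'w1.png',s=1.4); np.savez('w1.npz',**{k:c[k] for k in ['color','depth','camera_matrix','k1','E']})
print(T().round(3)); print(np.array(c['hand_eye']).round(3)); print(c['E'].round(3)); o=readout.get_obs(); print(o['time_s'],o['wrist_force'],o['q'].round(2))
```

```text
[[-0.939  0.343  0.003  0.458]
 [ 0.343  0.939 -0.004  0.024]
 [-0.004 -0.003 -1.     0.251]
 [ 0.     0.     0.     1.   ]]
[[-0.    -0.952 -0.306  0.077]
 [ 1.    -0.    -0.001 -0.001]
 [ 0.001 -0.306  0.952 -0.123]
 [ 0.     0.     0.     1.   ]]
[[ 0.34   0.896  0.288  0.382]
 [ 0.941 -0.323 -0.105  0.056]
 [-0.001  0.306 -0.952  0.373]
 [ 0.     0.     0.     1.   ]]
1.45 [ 1.65751255 -5.81741413  0.96475574] [-0.2  -0.09  1.89 -0.    1.34 -1.42]
```

View pics/w1.png

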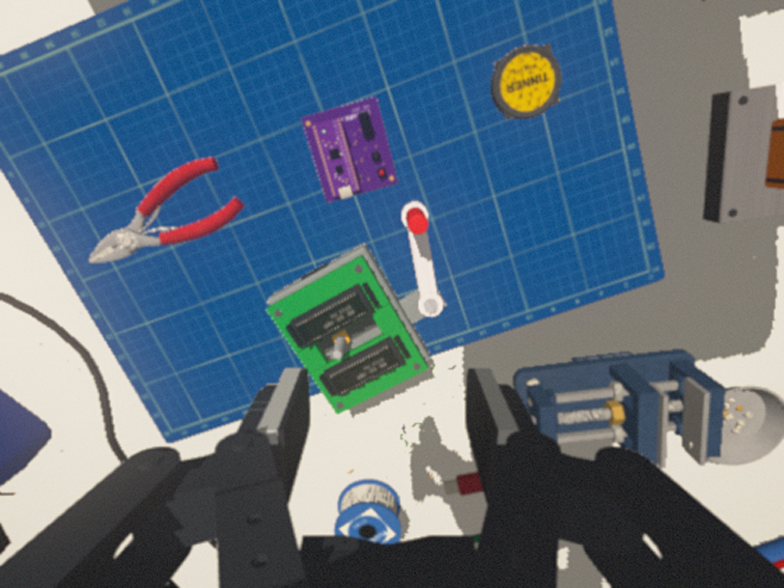

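The wrist view shows the jig's green top around (350,330), the red post at (417,220), the hinge at (431,305) and the steel pin between the chips at about (341,345).

Run:
```python
from h import *
c=dict(np.load('w1.npz')); c['k1']=float(c['k1']); P=cloud(c); Z=P[...,2]*1000
hsv=cv2.cvtColor(c['color'],cv2.COLOR_RGB2HSV);H,S,V=[hsv[...,i].astype(int) for i in range(3)]
m=((H>45)&(H<80)&(S>120)).astype(np.uint8); n,l,st,_=cv2.connectedComponentsWithStats(m); i=1+np.argmax(st[1:,4]); m=l==i
print('green z',np.percentile(Z[m],[10,50,90])); zg=np.median(Z[m])/1000
v,u=np.nonzero(m); pts=np.array([onz(c,a,b,zg)[:2]*1000 for a,b in zip(u,v)],np.float32); print(cv2.minAreaRect(pts))
w=np.zeros_like(m); w[235:275,230:262]=1
q=w&(Z>50)&(Z<62); print('pin z>50',q.sum(),np.median(P[q],0)*1000,P[q].min(0),P[q].max(0))
print('chips',cv2.minAreaRect((P[(Z>44)&(Z<49)&np.isin(np.arange(420)[:,None]*0+1,[1])][:,:2]*1000).astype(np.float32)))
w[:]=0; w[140:185,280:315]=1
q=w&((H<8)|(H>172))&(S>140)&(V>60); print('post',q.sum(),np.median(P[q],0)*1000); t=q&(Z>58); print(t.sum(),P[t].mean(0)*1000); vv,uu=np.nonzero(t); print(onz(c,uu.mean(),vv.mean(),.062)*1000)
# hinge: white disc
print('hinge', Z[212:222,302:312].max(), P[217,308]*1000)
g=cv2.HoughCircles(cv2.cvtColor(c['color'],cv2.COLOR_RGB2GRAY)[200:235,290:325],cv2.HOUGH_GRADIENT,1,20,param1=80,param2=8,minRadius=4,maxRadius=12); print(g)
save(c,'jig.png',(180,140,330,300),3.7)
```

```text
green z [34.74976325 35.76892826 36.74556951]
((506.1097412109375, -21.13097381591797), (103.65699768066406, 83.79806518554688), 9.330160140991211)
pin z>50 53 [507.23796886 -28.75427657  54.37640942] [ 0.50418753 -0.03298971  0.05035474] [ 0.51163919 -0.02568608  0.05632895]
chips ((511.3160705566406, -33.012237548828125), (562.3016967773438, 204.6940155029297), 74.74384307861328)
post 202 [434.46400268  56.94861976  61.15850873]
157 [435.67359786  57.04142052  63.39395414]
[435.91323967  57.06124565  62.        ]
hinge 373.4982330469221 [505.01194847  47.2221828   24.7231585 ]
[[[17.5 17.5  8.8]]]
```

View pics/jig.png

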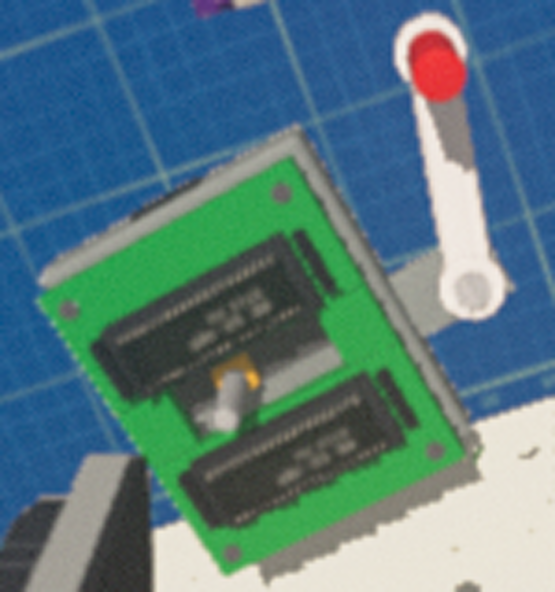

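>>> {"api": "play_rows", "payload": {
  "xyz": [
    [4,3,15],
    [8,5,30],
    [12,7,45],
    [16,10,60],
    [20,13,75],
    [24,15,90],
    [27,17,105],
    [27,18,120],
    [27,18,130],
    [27,18,130]
  ],
  "rot": [
    [0,0,0.17],
    [0,0,0.34],
    [0,0,0.51],
    [0,0,0.68],
    [0,0,0.85],
    [0,0,1.02],
    [0,0,1.19],
    [0,0,1.36],
    [0,0,1.36],
    [0,0,1.36]
  ],
  "grip": [0.6,0.6,0.6,0.6,0.6,0.6,0.6,0.6,0.6,0.6]
}}

```text
time_s: 2.7
eef_pos: [0.4347, 0.058, 0.1196]
eef_rot: [-0.001, 0.752, 0.659, -0.001]
wrist_force: [0.5, -0.1, 0.1]
opening: 0.601
grasp_force: 0.0
```

Run:
```python
from h import *
c=shot('wrist'); P=cloud(c); Z=P[...,2]*1000; print(T().round(4))
hsv=cv2.cvtColor(c['color'],cv2.COLOR_RGB2HSV);H,S,V=[hsv[...,i].astype(int) for i in range(3)]
q=((H<8)|(H>172))&(S>140)&(V>60)&(Z>30)&(Z<75)
n,l,st,ce=cv2.connectedComponentsWithStats(q.astype(np.uint8)); print(st,ce.round(1))
i=1+np.argmax(st[1:,4]);q=l==i; t=q&(Z>59); v,u=np.nonzero(t); p=onz(c,u.mean(),v.mean(),.062); print(t.sum(),P[t].mean(0)*1000,p*1000)
M=T(); print('tool frame mm',(M[:3,:3].T@(p-M[:3,3]))*1000)
```

```text
[[ 1.319e-01  9.913e-01 -6.000e-04  4.353e-01]
 [ 9.913e-01 -1.319e-01  1.000e-04  5.790e-02]
 [-0.000e+00 -6.000e-04 -1.000e+00  1.202e-01]
 [ 0.000e+00  0.000e+00  0.000e+00  1.000e+00]]
[[     0      0    560    420 234498]
 [   268    216     22     38    702]] [[279.5 209.4]
 [278.6 235. ]]
396 [436.41807555  58.05747535  61.44241661] [436.44996816  58.30638617  62.        ]
tool frame mm [ 0.53946114  1.17254211 58.22258175]
```

>>> {"api": "play_rows", "payload": {
  "xyz": [
    [0,1,18],
    [0,1,36],
    [0,1,54],
    [0,1,70],
    [0,1,70],
    [0,1,70],
    [0,1,70],
    [0,1,70],
    [0,1,70],
    [0,1,70]
  ],
  "rot": [
    [0,0,0],
    [0,0,0],
    [0,0,0],
    [0,0,0],
    [0,0,0],
    [0,0,0],
    [0,0,0],
    [0,0,0],
    [0,0,0],
    [0,0,0]
  ],
  "grip": [0.6,0.6,0.6,0.6,0.6,0,0,0,0,0]
}}

```text
time_s: 4.0
eef_pos: [0.4361, 0.0578, 0.0512]
eef_rot: [-0.0, 0.753, 0.658, -0.0]
wrist_force: [-5.4, 1.1, 8.1]
opening: 0.141
grasp_force: 58.4
```

Run:
```python
from h import *
M=T();o=readout.get_obs();print(M.round(4),o['wrist_force'],o['opening'],o['grasp_force'],o['time_s'])
# arc: hinge 70 mm along +tool y (leg toward hinge = tool y, ~+x world)
h=np.array([505,47.2]);p=M[:2,3]*1000; print(np.linalg.norm(p-h), np.degrees(np.arctan2(*(p-h)[::-1])))
th0=np.arctan2(*(p-h)[::-1])
hh=p-70*np.array([np.cos(th0),np.sin(th0)]);print('h',hh)
for k in range(1,11):
  a=th0-k*np.radians(7.4); w=np.r_[hh+70*np.array([np.cos(a),np.sin(a)])-p,0]; print(k,(M[:3,:3].T@w).round(1), round(k*np.radians(7.4),3),np.degrees(a))
```

```text
[[ 1.340e-01  9.910e-01 -7.000e-04  4.361e-01]
 [ 9.910e-01 -1.340e-01 -1.000e-04  5.780e-02]
 [-2.000e-04 -7.000e-04 -1.000e+00  5.120e-02]
 [ 0.000e+00  0.000e+00  0.000e+00  1.000e+00]] [-5.37997613  1.11302596  8.08406579] 0.14125546375475234 58.43996822834015 4.0
69.69060578969054 171.25363473456068
h [505.30579631  47.1529533 ]
1 [ 9.   0.7 -0. ] 0.129 163.85363473456067
2 [17.8  2.6 -0. ] 0.258 156.4536347345607
3 [26.3  5.7 -0. ] 0.387 149.0536347345607
4 [34.4  9.8 -0. ] 0.517 141.65363473456065
5 [41.9 14.9 -0. ] 0.646 134.25363473456068
6 [48.6 20.9 -0. ] 0.775 126.85363473456067
7 [54.5 27.7 -0. ] 0.904 119.45363473456068
8 [59.5 35.2 -0. ] 1.033 112.05363473456067
9 [63.5 43.4 -0. ] 1.162 104.65363473456068
10 [66.4 51.9 -0. ] 1.292 97.25363473456068
```

>>> {"api": "play_rows", "payload": {
  "xyz": [
    [9,0.7,0],
    [17.8,2.6,0],
    [26.3,5.7,0],
    [34.4,9.8,0],
    [41.9,14.9,0],
    [48.6,20.9,0],
    [54.5,27.7,0],
    [59.5,35.2,0],
    [63.5,43.4,0],
    [65.5,49,0]
  ],
  "rot": [
    [0,0,0.13],
    [0,0,0.26],
    [0,0,0.39],
    [0,0,0.52],
    [0,0,0.65],
    [0,0,0.78],
    [0,0,0.9],
    [0,0,1.03],
    [0,0,1.16],
    [0,0,1.25]
  ],
  "grip": [0,0,0,0,0,0,0,0,0,0]
}}

```text
time_s: 5.25
eef_pos: [0.4939, 0.1165, 0.0513]
eef_rot: [-0.0, 0.996, 0.091, -0.0]
wrist_force: [-14.1, -1.9, 8.9]
opening: 0.144
grasp_force: 58.9
```

Run:
```python
from h import *
M=T();o=readout.get_obs();print(M.round(4),o['wrist_force'],o['torque'],o['opening'],o['grasp_force'],o['time_s'])
h=np.array([505.3,47.2]);p=M[:2,3]*1000; print(np.linalg.norm(p-h), np.degrees(np.arctan2(*(p-h)[::-1])))
```

```text
[[ 9.833e-01  1.819e-01 -4.000e-04  4.939e-01]
 [ 1.819e-01 -9.833e-01  4.000e-04  1.165e-01]
 [-3.000e-04 -5.000e-04 -1.000e+00  5.130e-02]
 [ 0.000e+00  0.000e+00  0.000e+00  1.000e+00]] [-14.14032805  -1.91099771   8.85139384] [-0.15308402  2.68464773  0.03639671] 0.14418322561524216 58.93898963928223 5.25
70.26455098664842 99.3674077659234
```

>>> {"api": "play_rows", "payload": {
  "xyz": [
    [0.5,0,0],
    [1,0,0],
    [1.5,0,0],
    [2,0,0],
    [2.5,0,0],
    [3,0,0],
    [3,0,0],
    [3,0,0],
    [3,0,0],
    [3,0,0]
  ],
  "rot": [
    [0,0,0],
    [0,0,0],
    [0,0,0],
    [0,0,0],
    [0,0,0],
    [0,0,0],
    [0,0,0],
    [0,0,0],
    [0,0,0],
    [0,0,0]
  ],
  "grip": [0,0,0,0,0,0,0,0,0,0]
}}

```text
time_s: 6.5
eef_pos: [0.4938, 0.1166, 0.0511]
eef_rot: [-0.0, 0.996, 0.093, -0.003]
wrist_force: [-14.6, -1.7, 18.1]
opening: 0.144
grasp_force: 60.0
```

>>> {"api": "play_rows", "payload": {
  "xyz": [
    [-3,0,0],
    [-3,0,0],
    [-3,0,0],
    [-3,0,-35],
    [-3,0,-80],
    [-3,-45,-90],
    [5,-90,-90],
    [13,-135,-90],
    [17,-175,-90],
    [17,-190,-90]
  ],
  "rot": [
    [0,0,0],
    [0,0,0],
    [0,0,0],
    [0,0,0],
    [0,0,0],
    [0,0,0.1],
    [0,0,0.2],
    [0,0,0.3],
    [0,0,0.4],
    [0,0,0.4]
  ],
  "grip": [0.6,0.6,0.6,0.6,0.6,0.6,0.6,0.6,0.6,0.6]
}}

```text
time_s: 7.75
eef_pos: [0.478, 0.3084, 0.1402]
eef_rot: [-0.0, 0.994, -0.106, 0.0]
wrist_force: [-0.9, -0.5, -0.1]
opening: 0.598
grasp_force: 0.0
```

>>> {"api": "play_rows", "payload": {
  "xyz": [
    [0,0,0],
    [0,0,0],
    [0,0,0],
    [0,0,0],
    [0,0,0],
    [0,0,0],
    [0,0,0],
    [0,0,0],
    [0,0,0],
    [0,0,0]
  ],
  "rot": [
    [0,0,0],
    [0,0,0],
    [0,0,0],
    [0,0,0],
    [0,0,0],
    [0,0,0],
    [0,0,0],
    [0,0,0],
    [0,0,0],
    [0,0,0]
  ],
  "grip": [0.6,0.6,0.6,0.6,0.6,0.6,0.6,0.6,0.6,0.6]
}}

```text
time_s: 9.0
eef_pos: [0.4783, 0.3065, 0.1403]
eef_rot: [0.0, 0.994, -0.107, -0.0]
wrist_force: [-0.5, -0.2, 0.3]
opening: 0.599
grasp_force: 0.0
```

Run:
```python
from h import *
c=shot('wrist'); P=cloud(c); Z=P[...,2]*1000; M=T(); print(M.round(4)); print(readout.get_obs()['wrist_force'])
hsv=cv2.cvtColor(c['color'],cv2.COLOR_RGB2HSV);H,S,V=[hsv[...,i].astype(int) for i in range(3)]
q=(H<22)&(S>120)&(Z>46)&(Z<57)
n,l,st,ce=cv2.connectedComponentsWithStats(q.astype(np.uint8)); print(st,ce.round(1))
i=1+np.argmax(st[1:,4]);q=l==i; v,u=np.nonzero(q)
W=np.array([onz(c,a,b,.051) for a,b in zip(u,v)]); r=cv2.minAreaRect((W[:,:2]*1000).astype(np.float32)); print('world',r)
L=(W-M[:3,3])@M[:3,:3]*1000; print('tool',cv2.minAreaRect(L[:,:2].astype(np.float32)),L[:,2].mean())
t=shot('top'); P=cloud(t); hs=cv2.cvtColor(t['color'],cv2.COLOR_RGB2HSV).astype(int); z=P[...,2]*1000
k=((hs[...,0]<8)|(hs[...,0]>172))&(hs[...,1]>140)&(z>50)&(z<70)&(P[...,0]>.4)&(P[...,0]<.56); v,u=np.nonzero(k)
print('post',len(u)); 
if len(u): print(onz(t,u.mean(),v.mean(),.062))
save(c,'w2.png',s=1)
```

```text
[[ 0.9772 -0.2125  0.      0.4783]
 [-0.2125 -0.9772  0.      0.3065]
 [ 0.     -0.     -1.      0.1403]
 [ 0.      0.      0.      1.    ]]
[ 0.42031773 -0.81903074  0.31411368]
[[     0      0    560    420 233169]
 [   257    187     26     65   1621]
 [   247    377     57     11    410]] [[279.6 209.1]
 [269.8 218.7]
 [276.1 381.7]]
world ((483.7248840332031, 309.07421875), (16.406965255737305, 44.79864501953125), 77.98981475830078)
tool ((4.778167724609375, -3.649418830871582), (16.4069766998291, 44.79861831665039), 89.74079132080078) 89.2843726025589
post 21
[0.49031132 0.11440292 0.062     ]
```

View pics/w2.png

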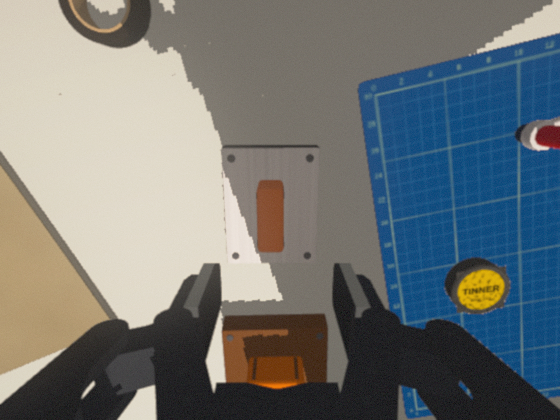

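The wrist picture shows the cover's bar at (270,219) on the aluminium plate, square with the fingers. The brown look-alike is at (275,370) and clear of them. The leg post is seated out. Next I descend and grip.

>>> {"api": "play_rows", "payload": {
  "xyz": [
    [2,-1,15],
    [4,-2,30],
    [4,-2,45],
    [4,-2,60],
    [4,-2,75],
    [4,-2,88],
    [4,-2,97],
    [4,-2,97],
    [4,-2,97],
    [4,-2,97]
  ],
  "rot": [
    [0,0,0],
    [0,0,0],
    [0,0,0],
    [0,0,0],
    [0,0,0],
    [0,0,0],
    [0,0,0],
    [0,0,0],
    [0,0,0],
    [0,0,0]
  ],
  "grip": [0.6,0.6,0.6,0.6,0.6,0.6,0.6,0.6,0.6,0]
}}

```text
time_s: 10.35
eef_pos: [0.4831, 0.3078, 0.044]
eef_rot: [-0.0, 0.994, -0.107, 0.001]
wrist_force: [0.7, 0.4, -0.0]
opening: 0.4
grasp_force: 0.0
```

>>> {"api": "play_rows", "payload": {
  "xyz": [
    [0,0,0],
    [0,0,0],
    [0,0,0],
    [0,0,0],
    [0,0,0],
    [0,0,-20],
    [0,0,-45],
    [0,0,-70],
    [0,0,-95],
    [0,0,-95]
  ],
  "rot": [
    [0,0,0],
    [0,0,0],
    [0,0,0],
    [0,0,0],
    [0,0,0],
    [0,0,0],
    [0,0,0],
    [0,0,0],
    [0,0,0],
    [0,0,0]
  ],
  "grip": [0,0,0,0,0,0,0,0,0,0]
}}

```text
time_s: 11.6
eef_pos: [0.484, 0.3081, 0.141]
eef_rot: [-0.001, 0.994, -0.107, 0.002]
wrist_force: [-0.5, 0.6, -2.0]
opening: 0.201
grasp_force: 59.7
```

Run:
```python
from h import *
c=shot('wrist'); P=cloud(c); M=T(); print(M.round(4)); o=readout.get_obs(); print(o['wrist_force'],o['opening'],o['grasp_force'],o['time_s'])
L=(P-M[:3,3])@M[:3,:3]*1000; np.save('L.npy',L)
# plate points around tool z
m=(c['depth']>0)&(abs(L[...,0])<70)&(abs(L[...,1])<60)&(L[...,2]>10)&(L[...,2]<40)
print(m.sum(),np.percentile(L[m][:,2],[5,50,95])); print(cv2.minAreaRect(L[m][:,:2].astype(np.float32)))
save(c,'w3.png',s=1)
```

```text
[[ 9.772e-01 -2.125e-01  1.900e-03  4.830e-01]
 [-2.125e-01 -9.772e-01  7.000e-04  3.077e-01]
 [ 1.700e-03 -1.100e-03 -1.000e+00  1.393e-01]
 [ 0.000e+00  0.000e+00  0.000e+00  1.000e+00]]
[-0.36703876 -0.83115686 -1.55186958] 0.19980861471587474 59.65081214904785 11.65
13918 [20.41673072 21.79000252 29.30872372]
((0.049716949462890625, 0.17628097534179688), (90.11372375488281, 70.28011322021484), 0.12239307165145874)
```

View pics/w3.png

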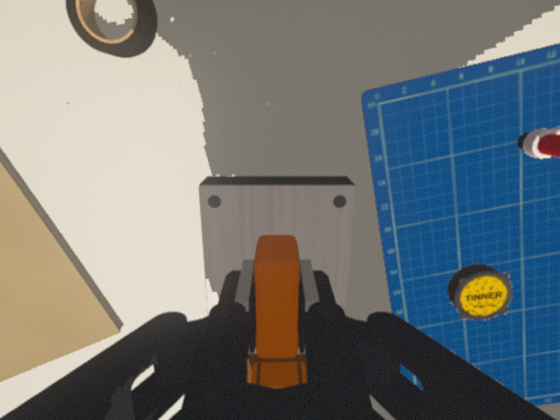

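The cover is held centred, with its plate at tool (0,0), and is visible at (277,260). Now I carry it over the jig and square it up.

>>> {"api": "play_rows", "payload": {
  "xyz": [
    [10,32,0],
    [22,74,0],
    [34,116,0],
    [46,158,0],
    [58,200,0],
    [70,242,0],
    [82,282,0],
    [91,312,0],
    [95,324,0],
    [95,324,0]
  ],
  "rot": [
    [0,0,-0.04],
    [0,0,-0.08],
    [0,0,-0.12],
    [0,0,-0.16],
    [0,0,-0.2],
    [0,0,-0.24],
    [0,0,-0.28],
    [0,0,-0.33],
    [0,0,-0.375],
    [0,0,-0.375]
  ],
  "grip": [0,0,0,0,0,0,0,0,0,0]
}}

```text
time_s: 12.9
eef_pos: [0.5057, -0.0298, 0.137]
eef_rot: [-0.0, 0.997, 0.079, -0.001]
wrist_force: [-0.0, 1.1, -0.5]
opening: 0.199
grasp_force: 59.6
```

>>> {"api": "play_rows", "payload": {
  "xyz": [
    [0,0,8],
    [0,0,16],
    [0,0,24],
    [0,0,32],
    [0,0,32],
    [0,0,32],
    [0,0,32],
    [0,0,32],
    [0,0,32],
    [0,0,32]
  ],
  "rot": [
    [0,0,0],
    [0,0,0],
    [0,0,0],
    [0,0,0],
    [0,0,0],
    [0,0,0],
    [0,0,0],
    [0,0,0],
    [0,0,0],
    [0,0,0]
  ],
  "grip": [0,0,0,0,0,0,0,0,0,0]
}}

```text
time_s: 14.15
eef_pos: [0.5066, -0.0292, 0.1064]
eef_rot: [0.0, 0.997, 0.08, 0.0]
wrist_force: [0.1, 0.3, -1.7]
opening: 0.198
grasp_force: 59.6
```

Run:
```python
from h import *
c=shot('wrist'); P=cloud(c); M=T(); print(M.round(4)); o=readout.get_obs(); print(o['wrist_force'],o['torque'],o['opening'],o['grasp_force'],o['time_s'])
# where to go, tool frame
p=np.array([.5072,-.0288,M[2,3]]); print((M[:3,:3].T@(p-M[:3,3])*1000).round(1), 'yaw',np.degrees(np.arctan2(M[1,0],M[0,0])))
hsv=cv2.cvtColor(c['color'],cv2.COLOR_RGB2HSV).astype(int);m=((hsv[...,0]>45)&(hsv[...,0]<80)&(hsv[...,1]>120));print('green',m.sum())
save(c,'w4.png',s=1)
```

```text
[[ 9.871e-01  1.601e-01  1.000e-04  5.066e-01]
 [ 1.601e-01 -9.871e-01 -0.000e+00 -2.920e-02]
 [ 1.000e-04  0.000e+00 -1.000e+00  1.063e-01]
 [ 0.000e+00  0.000e+00  0.000e+00  1.000e+00]]
[ 0.34287143 -0.08277031 -0.67026192] [-0.00885259  0.00731191  0.00489177] 0.19907177350944164 59.57233428955078 14.2
[ 0.7 -0.3  0. ] yaw 9.213118434983189
green 2748
```

View pics/w4.png

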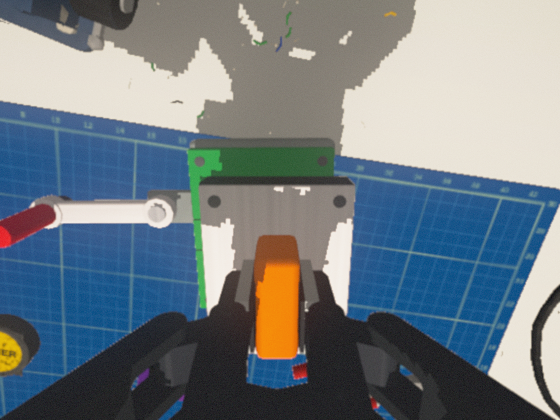

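The picture shows the leg square out at (55–160,210) and the cover parallel to the green bed, over the pin area. I'll descend gently to find contact.

>>> {"api": "play_rows", "payload": {
  "xyz": [
    [0.5,0,1],
    [0.7,0,2],
    [0.7,0,3],
    [0.7,0,4],
    [0.7,0,5],
    [0.7,0,6],
    [0.7,0,7],
    [0.7,0,8],
    [0.7,0,9],
    [0.7,0,10]
  ],
  "rot": [
    [0,0,0],
    [0,0,0],
    [0,0,0],
    [0,0,0],
    [0,0,0],
    [0,0,0],
    [0,0,0],
    [0,0,0],
    [0,0,0],
    [0,0,0]
  ],
  "grip": [0,0,0,0,0,0,0,0,0,0]
}}

```text
time_s: 15.45
eef_pos: [0.5082, -0.029, 0.0968]
eef_rot: [0.0, 0.997, 0.08, 0.001]
wrist_force: [2.2, 1.2, 0.2]
opening: 0.199
grasp_force: 59.8
```

>>> {"api": "play_rows", "payload": {
  "xyz": [
    [0,0,0.5],
    [0,0,1],
    [0,0,1.5],
    [0,0,2],
    [0,0,2.5],
    [0,0,3],
    [0,0,3.5],
    [0,0,4],
    [0,0,4],
    [0,0,4]
  ],
  "rot": [
    [0,0,0],
    [0,0,0],
    [0,0,0],
    [0,0,0],
    [0,0,0],
    [0,0,0],
    [0,0,0],
    [0,0,0],
    [0,0,0],
    [0,0,0]
  ],
  "grip": [0,0,0,0,0,0,0,0,0,0]
}}

```text
time_s: 16.7
eef_pos: [0.5082, -0.029, 0.0927]
eef_rot: [0.0, 0.997, 0.08, 0.001]
wrist_force: [5.1, 3.1, 1.3]
opening: 0.197
grasp_force: 60.0
```

Run:
```python
from h import *
o=readout.get_obs(); print(T().round(4),o['wrist_force'],o['torque'])
```

```text
[[ 9.871e-01  1.599e-01  2.200e-03  5.082e-01]
 [ 1.599e-01 -9.871e-01  1.000e-04 -2.900e-02]
 [ 2.200e-03  2.000e-04 -1.000e+00  9.270e-02]
 [ 0.000e+00  0.000e+00  0.000e+00  1.000e+00]] [5.05240053 3.08643982 1.29628117] [ 0.62921415 -0.97723911  0.01816301]
```

Below pin-top height with almost no vertical force and a small side force, so the pin is in the hole. I'll relieve the side load a little and press.

>>> {"api": "play_rows", "payload": {
  "xyz": [
    [0.5,-0.3,1],
    [0.7,-0.4,2],
    [0.7,-0.4,3],
    [0.7,-0.4,4],
    [0.7,-0.4,5],
    [0.7,-0.4,6],
    [0.7,-0.4,7],
    [0.7,-0.4,8],
    [0.7,-0.4,8],
    [0.7,-0.4,8]
  ],
  "rot": [
    [0,0,0],
    [0,0,0],
    [0,0,0],
    [0,0,0],
    [0,0,0],
    [0,0,0],
    [0,0,0],
    [0,0,0],
    [0,0,0],
    [0,0,0]
  ],
  "grip": [0,0,0,0,0,0,0,0,0,0]
}}

```text
time_s: 17.95
eef_pos: [0.5084, -0.0288, 0.0853]
eef_rot: [0.0, 0.997, 0.08, 0.0]
wrist_force: [1.3, 3.4, 10.8]
opening: 0.2
grasp_force: 61.4
```

>>> {"api": "play_rows", "payload": {
  "xyz": [
    [0,0,0.5],
    [0,0,1],
    [0,0,1.5],
    [0,0,2],
    [0,0,2.5],
    [0,0,3],
    [0,0,3.5],
    [0,0,3.5],
    [0,0,3.5],
    [0,0,3.5]
  ],
  "rot": [
    [0,0,0],
    [0,0,0],
    [0,0,0],
    [0,0,0],
    [0,0,0],
    [0,0,0],
    [0,0,0],
    [0,0,0],
    [0,0,0],
    [0,0,0]
  ],
  "grip": [0,0,0,0,0,0,0,0,0,0]
}}

```text
time_s: 19.2
eef_pos: [0.5086, -0.0288, 0.084]
eef_rot: [0.0, 0.997, 0.081, 0.0]
wrist_force: [-8.2, 4.4, 31.9]
opening: 0.198
grasp_force: 64.5
```

Run:
```python
from h import *
o=readout.get_obs(); print(T().round(4),o['wrist_force'],o['torque'])
```

```text
[[ 9.870e-01  1.605e-01  7.000e-04  5.086e-01]
 [ 1.606e-01 -9.870e-01 -6.000e-04 -2.880e-02]
 [ 6.000e-04  7.000e-04 -1.000e+00  8.400e-02]
 [ 0.000e+00  0.000e+00  0.000e+00  1.000e+00]] [-8.19047847  4.44779961 31.91045345] [ 0.96900191  1.39450693 -0.04582581]
```

>>> {"api": "play_rows", "payload": {
  "xyz": [
    [0,0,-0.2],
    [0,0,-0.4],
    [0,0,-0.4],
    [0,0,-0.4],
    [0,0,-0.4],
    [0,0,-0.4],
    [0,0,-0.4],
    [0,0,-0.4],
    [0,0,-0.4],
    [0,0,-0.4]
  ],
  "rot": [
    [0,0,0],
    [0,0,0],
    [0,0,0],
    [0,0,0],
    [0,0,0],
    [0,0,0],
    [0,0,0],
    [0,0,0],
    [0,0,0],
    [0,0,0]
  ],
  "grip": [0,0,0,0,0,0,0,0,0,0]
}}

```text
time_s: 20.45
eef_pos: [0.5085, -0.0288, 0.084]
eef_rot: [0.0, 0.997, 0.08, 0.0]
wrist_force: [-6.6, 3.9, 28.3]
opening: 0.202
grasp_force: 63.9
```

Run:
```python
from h import *
c=shot('wrist'); P=cloud(c); M=T(); o=readout.get_obs(); print(M[:3,3],o['wrist_force'],o['time_s'])
L=(P-M[:3,3])@M[:3,:3]*1000
m=(c['depth']>0)&(L[...,0]>20)&(L[...,0]<42)&(abs(L[...,1])<32)&(L[...,2]>10)&(L[...,2]<32)
for s in (-1,1):
  k=m&(s*L[...,1]>16); print(s,k.sum(),np.median(P[k][:,2])*1000, np.median(L[k][:,2]))
A=np.c_[P[m][:,:2],np.ones(m.sum())]; print('plane slope',np.linalg.lstsq(A,P[m][:,2],rcond=None)[0])
hsv=cv2.cvtColor(c['color'],cv2.COLOR_RGB2HSV).astype(int);g=((hsv[...,0]>45)&(hsv[...,0]<80)&(hsv[...,1]>120)); print('green z',np.percentile(P[g][:,2]*1000,[10,50,90]))
save(c,'w5.png',s=1)
```

```text
[ 0.50858077 -0.02880112  0.08401153] [-6.62117703  4.03175957 28.19474607] 20.5
-1 1633 60.61251361802669 23.398569141125307
1 1624 60.60315555152449 23.446622712004853
plane slope [-0.08699843 -0.01497271  0.10753952]
green z [27.60784255 28.42824138 29.2618508 ]
```

View pics/w5.png

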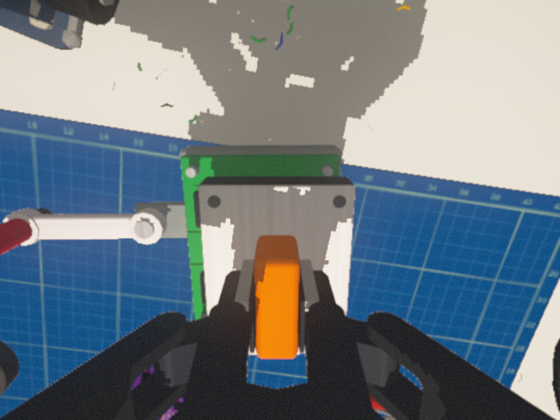

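The plate top is at 60.6 mm (61 expected) and the bed has sunk about 7 mm, from 35.8 to 28.4. The picture shows the leg still square out at (20–145,228) and the cover seated. Handing in.

```bash
python3 -c "
from bench import ctrl; print(ctrl.hand_in())"
```

```text
the job is handed in; nothing more can be done
None
```

The leg is swung out to its end stop, and the cover is on the pin and held pressed at about 28 N with the contact bed fully down; I handed the job in at 20.5 s (no verdict came back).

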